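# Feed a screw cap and hold the loupe over it in focus

### The job

Press the spring treadle of the cap feeder fully down to its stop and let it come back up, so that just one red cap is pushed out into the viewing pocket. Then pick up the loupe by its handle and hold it level above that cap, its lens centred over the cap and at the height of the yellow focus marker, without touching the feeder with the loupe and leaving the marker as it is set and the things around undisturbed. Finish while still holding the loupe there, steady.

Things in the scene. Friction and masses are not known exactly. Their poses are not given: they have to be found in the camera images.
- cap_feeder: Fixed cap feeder, base 90 x 224 x 14 mm, up to 0.3 rad yaw. Origin on the worktop under the magazine's centre, z up, -x side to the robot. Along its y: treadle (+56 to +160 mm), clear square magazine (at 0, 52 mm square, top 84 mm high) with three red caps, open pocket with 8 mm edges (-44 mm). Rod with the focus marker at x +70, y -72 mm, 170 mm high; the pocket's -x side is free.
- treadle (a joint): Spring treadle: 0 = up (rest), 0.66 rad = down on its stop. Pivot along the feeder's x at y = +56, z = 94 mm; the plate points to +y, 0.33 rad above level at rest, 0.33 below at the stop. It drives a pusher (46 mm stroke, complete only at the stop) that shoves the lowest cap into the pocket. At the pad 4 N starts it, 8 N holds it at the stop; released, it springs up and the stack drops.
- treadle_pad (a point): Point to press, on top of the treadle's black ribbed pad (44 mm wide, 50 mm long), 80 mm from the pivot; moves with the treadle: 127 mm above the worktop at rest, 75 mm at the stop, shifting less than 10 mm sideways.
- pocket (a point): Centre of the floor of the viewing pocket, 14 mm above the worktop; axes as the feeder's.
- magazine (a point): Centre of the floor under the magazine, 14 mm above the worktop; axes as the feeder's.
- cap_1: Lowest of the three red screw caps in the magazine (40 mm across, 20 mm high, open side up): the one that is fed first. Origin at the centre of its underside, z up. The three caps are alike.
- cap_2: Second red cap from the bottom; must stay in the magazine. Origin at the centre of its underside.
- cap_3: Top red cap of the stack; must stay in the magazine. Origin at the centre of its underside.
- marker_tip (a point): Tip of the yellow pointer clamped on the rod behind the pocket. Its height (115 to 150 mm above the worktop, set differently each time) is the focal height at which the middle of the lens is to be held. It lies 47 mm from the pocket's vertical centre line, so a centred lens rim clears it by 14 mm.
- loupe: Hand loupe, about 90 g, lying flat: glass lens in a dark steel rim 67 mm across, 16 mm thick, with a straight black handle. Origin at the lens centre (8 mm above the worktop at the start), z = lens axis, up. The handle, flat-sided, 20 mm wide, 16 mm thick, runs along -x from -46 to -150 mm, centred at lens height; balance at about x = -70. It starts pointing to the robot within 0.5 rad.
- amber_bottle: Brown square dropper bottle, 47 x 47 x 132 mm, a bystander; origin at the centre of its underside.
- red_collar_bottle: Small red-collared bottle, 57 mm across, 77 mm high, a bystander; origin at the centre of its underside.
- gl_connector_1: Red screw connector with a white hose nipple, 27 mm across, 42 mm high, a bystander; origin at the centre of its underside.
- cap_blue_b: Blue screw cap, 53 mm across, 40 mm high, a bystander; origin at the centre of its underside.

How it is judged:
On the way, in this order (a step that is already met when the one before it is completed fails the run):
1. the treadle is pressed down to its stop (value of joint treadle above 0.62 rad), for 0.1 s.
2. the treadle is back up, with one cap in the viewing pocket and the others still in the magazine (value of joint treadle below 0.08 rad and horizontal distance between cap_1 and pocket below 0.008 m and z of cap_1 in the frame of pocket below 0.006 m and angle between cap_1's own z axis and vertical below 0.15 rad and horizontal distance between each of cap_2, cap_3 and magazine below 0.008 m), for 0.2 s.
3. the loupe is lifted by its handle (height (world z) of loupe above 0.06 m and x of the grasp point in the frame of loupe below -0.04 m and contact force between the fingers and loupe above 1 N), for 0.2 s.
At the end, for the whole second after the job is handed in: Loupe held still by its handle, clear of feeder and cap, lens centre within 12 mm of the fed cap's centre from above and 7 mm of the marker tip's height, level within 0.12 rad; fed cap flat in the pocket (8 mm), the other two in the magazine, treadle up (all of step 2 and horizontal distance between loupe and cap_1 below 0.012 m and z of loupe in the frame of marker_tip between -0.007 and 0.007 m and angle between loupe's own z axis and vertical below 0.12 rad and linear speed of loupe below 0.02 m/s and x of the grasp point in the frame of loupe below -0.04 m and contact force between the fingers and loupe above 1 N and contact force between loupe and cap_feeder below 0.1 N and contact force between loupe and cap_1 below 0.1 N); the arm keeps its last pose, push and grip.
It fails at once if the loupe knocks against the feeder (contact force between loupe and cap_feeder above 3 N).
It fails at once if the focus marker is shifted by more than 4 mm (distance of marker_tip from where it was at the start of the episode above 0.004 m).
It fails at once if another cap leaves the magazine (horizontal distance between any of cap_2, cap_3 and magazine above 0.015 m).
It fails at once if a bystander is shifted by more than 20 mm (distance of any of amber_bottle, red_collar_bottle, gl_connector_1, cap_blue_b from where it was at the start of the episode above 0.02 m).
It also fails if it takes over 54 s, if anything falls off the work surface, if the arm or the gripper's body presses on something with over 40 N, if the wrist force passes 120 N, or if a joint passes its speed limit or range.

### The arm

A 7-joint arm with a two-finger parallel gripper is mounted at the origin on a cart in front of the work surface, level with it; the furniture and walls round the work are solid. World frame = base frame: x ahead of the robot, y to its left, z up, the work surface at z = 0. Lengths are in m, angles in rad, forces in N, time in s.
With the tool pointing down it reaches from about 0.4 to 0.85 m from the base axis. Payload 10.4 kg.
Tool frame: the origin (TCP) lies between the finger pads; the fingertips stand 19 mm ahead of it and the grasp point (between the pads) is the TCP (manip.tip_reach is the z of the fingertips in the tool frame, in m); z points along the fingers, y is the direction in which the jaws open and shut (so a half turn about z gives the same grasp; the last joint's range is limited). The gripper opens to 85 mm and grips with 20 to 120 N. Pads are 22 mm wide; open, the fingers measure 114 mm over their backs; the gripper's body (76 mm by 85 mm) begins 54 mm behind the grasp point. The pads swing forward as they close: fully open they stand 13 mm farther back than shut.
Start: joints at [1.19, 0.332, -0.065, 1.46, 0.022, 1.35, -0.088], TCP at [0.219, -0.585, 0.222] pointing down, gripper open.
Joint ranges: [-2.6, 2.6], [-0.5, 2.12], [-1.47, 1.34], [0.16, 2.42], [-1.27, 4.41], [0.06, 2.06], [-2.6, 2.6]. Speed limits (rad/s): [2.22, 2.22, 2.79, 2.79, 3.14, 3.14, 3.14].

### API

Orientations are given as a unit quaternion [x, y, z, w].
In Python, from workcell import sensors, cams, manip gives the robot as it stands.
- The arm moves only by the shell command python3 -m jog 'ROWS' [FORCE]. ROWS is JSON, a list of rows, each a list of 3 entries, a list of its own where there are three numbers: the shift along the world's x, y, z in m, then the turn, a rotation vector about the world's x, y, z in rad, then the opening in per cent of the stroke, from 0 (shut) to 100 (fully open). In form: [[[dx, dy, dz], [wx, wy, wz], grip], ...]. A call has 1 to 5 rows; each row shifts and turns the pose as measured when the row begins; what a row does not reach is not made up. A row lasts 1/8 s, in which the tool goes at most 62.5 mm and 10.7 degrees, less where a joint would pass 70% of its speed; a pose out of reach is approached as far as the arm can. A call with a gripper value outside its range is refused whole. The fingers move at their own pace and stop on an object; FORCE is the grip in N (left out, the last holds). Time passes only in rows, so rows that do not move let the fingers close. It gives the time, the measured TCP pose, the force and the opening at its end, in the units of the state.
- sensors.get_obs(): the state, without advancing time (a new reading comes with each control period).
- cams.camera(name): name is "scene" or "top" or "wrist"; returns (picture, depth): 400x640x3 uint8, red, green, blue; 400x640 float32, m along the optical axis (not along the pixel's ray), 0 where there is no reading.
- cams.camera_model(name): a dict with "intrinsics" (3x3 intrinsics, pixels), "view" (4x4, takes a point from world to camera coordinates). Camera axes: x right, y down, z forward; pixel columns grow to the right and rows downward; lengths in m; the calibration is good to about 2 mm. A picture is of the moment at which its call begins: read the wrist's pose just before it. camera_model takes no time and is no camera call; for the wrist camera it gives the pose at the moment of the call.
- manip.hand_in(): hands the job in, once; it reports no verdict.
The state is a dict: "clock": time; "joint_pos": joint angles; "joint_velocities": joint speeds; "tau": joint torques, N m; "position": TCP position; "ee_rot": TCP orientation; "ft_force": force on the tool from outside, world axes, zero at the start; "torque": the same for the moment, N m; "grip_width": opening from 0.0 (shut) to 1.0 (fully open).
Only numpy, scipy, OpenCV 4.12 (cv2) and the standard library are available. Lean on these libraries where they do the work, as an engineer would, in place of code of your own. Each camera call takes 0.05 s, during which the arm holds its last target.

## Working session

There is one attempt and no reset: what is moved stays moved. The work goes in short steps, Python scripts to look and compute and a shell command to move; the robot and the scene stay as the last step left them, time stands still between calls to the robot, and variables do not carry over. Pictures are saved under pics/ and viewed, and the job is handed in when it is done.

```bash
mkdir -p pics; ls
python3 - <<'E'
from workcell import sensors,cams,manip
import cv2,numpy as np
o=sensors.get_obs();print({k:np.round(v,3).tolist() for k,v in o.items()},manip.tip_reach)
for n in ("scene","top"):
    im,d=cams.camera(n);cv2.imwrite(f"pics/{n}0.png",im[...,::-1]);np.savez(f"{n}0.npz",im=im,d=d)
    m=cams.camera_model(n);print(n,np.round(m["intrinsics"],1).tolist(),np.round(m["view"],3).tolist())
E
```

```text
pics
{'clock': 0.0, 'joint_pos': [1.19, 0.333, -0.065, 1.461, 0.022, 1.35, -0.088], 'joint_velocities': [0.001, 0.001, 0.0, 0.001, 0.001, 0.001, 0.001], 'tau': [-0.0, -62.545, 0.049, -39.159, 0.016, 0.01, 0.0], 'position': [0.219, -0.585, 0.221], 'ee_rot': [0.984, 0.178, -0.0, -0.001], 'ft_force': [-0.419, -0.822, -0.975], 'torque': [0.001, -0.055, 0.001], 'grip_width': 0.999} 0.019
scene [[383.7, 0.0, 317.0], [0.0, 383.7, 202.7], [0.0, 0.0, 1.0]] [[-0.547, -0.837, 0.013, 0.323], [-0.565, 0.357, -0.744, 0.384], [0.618, -0.414, -0.668, 0.788], [0.0, 0.0, 0.0, 1.0]]
top [[436.6, 0.0, 317.4], [0.0, 436.6, 191.8], [0.0, 0.0, 1.0]] [[-0.004, -1.0, -0.006, 0.018], [-0.998, 0.005, -0.065, 0.582], [0.065, 0.006, -0.998, 1.208], [0.0, 0.0, 0.0, 1.0]]
```

View pics/scene0.png

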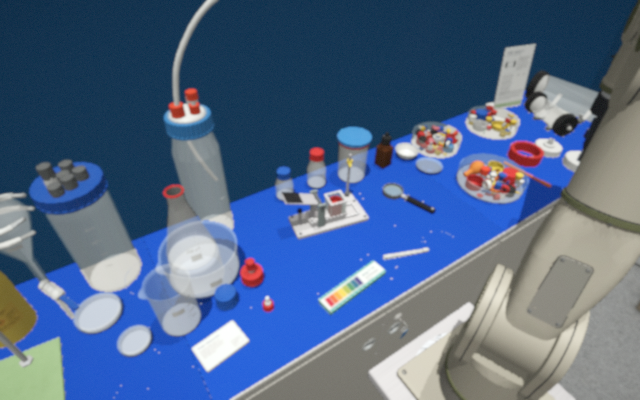

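View pics/top0.png

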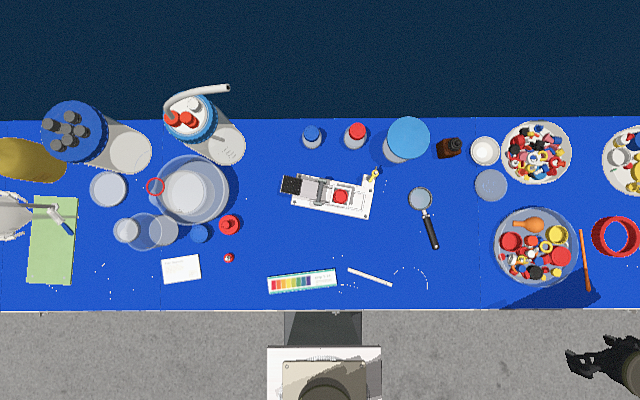

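The top picture shows the black treadle pad at (291,185), the red caps at (340,197), the yellow marker at (375,174), the loupe lens at (420,198) and the handle end at (433,246). The scene picture shows the feeder at about (330,210) and the loupe at (405,195).

```bash
cat > h.py <<'E'
import numpy as np,cv2
from workcell import sensors,cams,manip
def cloud(n,d,m=None):
    m=m or cams.camera_model(n);K=m["intrinsics"];V=np.array(m["view"])
    v,u=np.mgrid[:d.shape[0],:d.shape[1]]
    p=np.stack([(u-K[0][2])/K[0][0]*d,(v-K[1][2])/K[1][1]*d,d],-1)
    return (p-V[:3,3])@V[:3,:3]
E
python3 - <<'E'
from h import *
for n in("top","scene"):
    z=np.load(n+"0.npz");im,d=z["im"],z["d"];P=cloud(n,d)
    hsv=cv2.cvtColor(im,cv2.COLOR_RGB2HSV);H,S,V=[hsv[...,i].astype(int) for i in range(3)]
    reg=(P[...,0]>.3)&(P[...,0]<.75)&(P[...,1]>-.35)&(P[...,1]<.15)&(d>0)
    np.savez(n+"P.npz",P=P)
    for nm,mk in dict(red=(S>150)&((H<8)|(H>172))&(V>100),yel=(H>20)&(H<35)&(S>130)&(V>120),dark=(V<60),white=(S<50)&(V>150)).items():
        k,l,st,c=cv2.connectedComponentsWithStats((mk&reg).astype(np.uint8))
        for i in range(1,k):
            if st[i,4]>=6:
                q=P[l==i];print(n,nm,st[i].tolist(),np.round(np.median(q,0),3),np.round(q.min(0),3),np.round(q.max(0),3))
    if n=="top":
        q=P[10:300];
        cv2.imwrite("pics/crop_top.png",cv2.resize(im[150:260,260:450][...,::-1],None,fx=4,fy=4,interpolation=cv2.INTER_CUBIC))
    else: cv2.imwrite("pics/crop_scene.png",cv2.resize(im[140:250,270:450][...,::-1],None,fx=4,fy=4,interpolation=cv2.INTER_CUBIC))
E
```

```text
top red [349, 124, 17, 16, 209] [ 0.731 -0.088  0.128] [ 0.713 -0.109  0.107] [ 0.75  -0.067  0.134]
top red [333, 189, 15, 15, 173] [ 0.568 -0.046  0.057] [ 0.548 -0.064  0.011] [ 0.586 -0.026  0.078]
top red [272, 281, 4, 9, 28] [0.323 0.14  0.018] [0.313 0.134 0.012] [0.335 0.143 0.023]
top yel [369, 170, 10, 12, 35] [ 0.615 -0.123  0.148] [ 0.601 -0.151  0.003] [ 0.628 -0.115  0.154]
top yel [286, 279, 5, 9, 29] [0.329 0.099 0.017] [0.318 0.093 0.011] [0.34  0.104 0.021]
top yel [292, 279, 3, 8, 19] [0.328 0.085 0.016] [0.32  0.082 0.013] [0.34  0.088 0.018]
top dark [227, 86, 3, 3, 7] [0.696 0.142 0.618] [0.695 0.141 0.615] [0.699 0.144 0.62 ]
top dark [448, 138, 12, 14, 88] [ 0.698 -0.34   0.112] [ 0.685 -0.35   0.084] [ 0.715 -0.33   0.133]
top dark [436, 140, 16, 19, 127] [ 0.693 -0.324  0.042] [ 0.677 -0.35   0.007] [ 0.718 -0.321  0.074]
top dark [281, 176, 21, 19, 250] [0.593 0.083 0.126] [0.57  0.058 0.115] [0.616 0.108 0.137]
top dark [427, 217, 12, 32, 53] [ 0.474 -0.305  0.016] [ 0.423 -0.32   0.009] [ 0.51  -0.29   0.021]
top dark [423, 219, 13, 31, 50] [ 0.458 -0.297
[... 2917 characters left out ...]
 0.077]
scene white [384, 185, 23, 13, 155] [ 0.559 -0.278  0.011] [ 0.511 -0.302  0.004] [ 0.594 -0.245  0.019]
scene white [278, 187, 14, 16, 95] [0.714 0.048 0.044] [0.58  0.021 0.   ] [0.732 0.109 0.13 ]
scene white [289, 190, 79, 49, 1540] [ 0.555 -0.026  0.016] [ 0.507 -0.149  0.001] [0.63  0.101 0.127]
scene white [302, 212, 5, 5, 11] [0.621 0.029 0.014] [0.609 0.019 0.01 ] [0.628 0.035 0.03 ]
scene white [292, 215, 6, 5, 15] [0.622 0.058 0.015] [0.613 0.047 0.012] [0.628 0.07  0.017]
scene white [383, 248, 46, 11, 182] [ 0.347 -0.126  0.008] [ 0.321 -0.189 -0.002] [ 0.375 -0.068  0.013]
scene white [321, 262, 63, 48, 596] [0.341 0.029 0.016] [ 0.306 -0.036  0.011] [0.365 0.15  0.021]
```

```bash
sleep 1; ls pics
```

```text
crop_scene.png
crop_top.png
scene0.png
top0.png
```

View pics/crop_top.png

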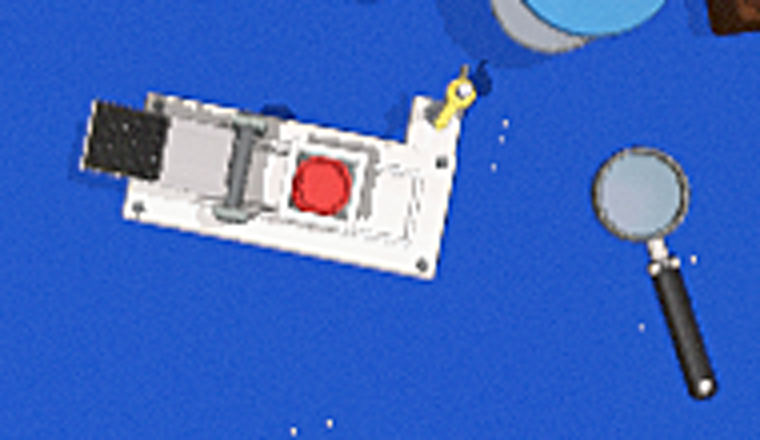

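View pics/crop_scene.png

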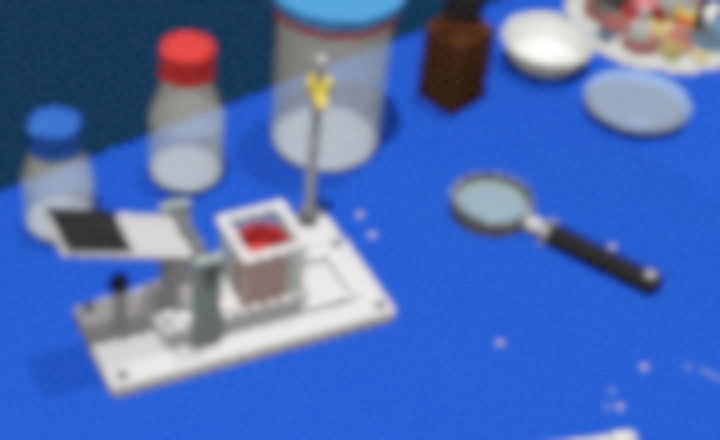

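The feeder fits origin ≈(0.568,-0.046) with yaw ≈-0.19. The rod predicted from that is (0.623,-0.130), and I see it at (0.621,-0.130). Next I'll move towards the feeder and look with the wrist camera on the way.

```bash
python3 -m jog '[[[0.035,0.035,0.03],[0,0,0],0],[[0.035,0.05,0.03],[0,0,0],0],[[0.035,0.05,0.02],[0,0,0],0],[[0.035,0.05,0.01],[0,0,0],0],[[0.035,0.05,0.0],[0,0,0],0]]' && python3 -m jog '[[[0.03,0.05,0.0],[0,0,0],0],[[0.03,0.05,0.0],[0,0,0],0],[[0.03,0.05,0.0],[0,0,0],0],[[0.02,0.04,0],[0,0,0],0],[[0,0,0],[0,0,0],0]]'
python3 - <<'E'
from h import *
m=cams.camera_model("wrist");im,d=cams.camera("wrist")
cv2.imwrite("pics/w1.png",im[...,::-1]);np.savez("w1.npz",im=im,d=d,K=m["intrinsics"],V=m["view"])
E
```

```text
clock: 0.72
position: [0.3899, -0.3499, 0.3089]
ee_rot: [0.985, 0.173, -0.002, -0.003]
ft_force: [1.1, -0.8, -0.6]
grip_width: 0.002
clock: 1.35
position: [0.5039, -0.1476, 0.3081]
ee_rot: [0.984, 0.177, -0.002, -0.003]
ft_force: [-0.6, -0.5, 0.4]
grip_width: 0.004
```

View pics/w1.png

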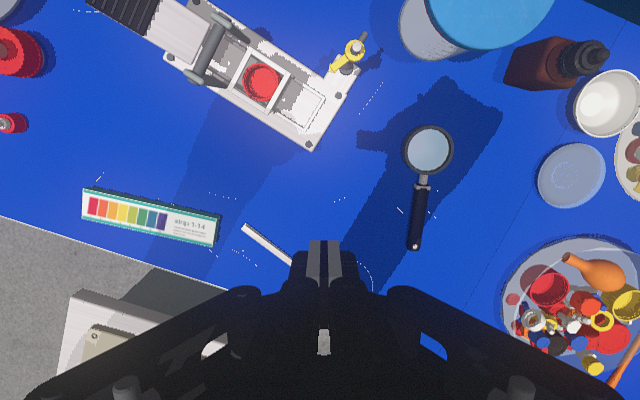

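The wrist view shows the pocket at (303,105), the marker tip at (333,70), the lens at (428,150), the handle end at (415,245) and the magazine cap at (262,83). I'll measure from this.

Run:
```python
from h import *
z=np.load("w1.npz");im,d=z["im"],z["d"];P=cloud("w",d,dict(intrinsics=z["K"],view=z["V"]))
hsv=cv2.cvtColor(im,cv2.COLOR_RGB2HSV);H,S,V=[hsv[...,i].astype(int) for i in range(3)]
yel=(H>18)&(H<36)&(S>110)&(V>110);yel[:30]=0;yel[90:]=0;yel[:,:310]=0;yel[:,380:]=0
ys,xs=np.nonzero(yel)
for j in np.argsort(xs-0.0*ys)[:14]: print("yel",xs[j],ys[j],np.round(P[ys[j],xs[j]],4))
print("yel z pct",np.percentile(P[yel][:,2],[5,25,50,75,95]).round(4))
red=(S>150)&((H<8)|(H>172))&(V>80);red[:,:235]=0;red[:,290:]=0;red[:55]=0;red[110:]=0
q=P[red];print("red",np.median(q,0).round(4),q.min(0).round(3),q.max(0).round(3))
w=(P[...,2]>.08)&(P[...,2]<.088);w[:40]=0;w[120:]=0;w[:,:220]=0;w[:,300:]=0
q=P[w];r=cv2.minAreaRect((q[:,:2]*1000).astype(np.float32));print("magtop",r,np.median(q[:,2]))
b=(P[...,2]>.009)&(P[...,2]<.019)&(S<60)&(V>140);b[160:]=0;b[:,:100]=0;b[:,360:]=0
q=P[b];print("base",cv2.minAreaRect((q[:,:2]*1000).astype(np.float32)),np.median(q[:,2]))
ys,xs=np.nonzero((P[...,2]>.005)&(P[...,2]<.03)&(np.hypot(P[...,0]-.50,P[...,1]+.29)<.12))
q=P[ys,xs]
lens=q[q[:,0]>.532];print("lens",cv2.minEnclosingCircle((lens[:,:2]*1000).astype(np.float32)),np.percentile(lens[:,2],[50,90]))
hd=q[(q[:,0]<.512)];r=cv2.minAreaRect((hd[:,:2]*1000).astype(np.float32));print("handle",r,cv2.fitLine((hd[:,:2]*1000).astype(np.float32),2,0,.01,.01).ravel(),np.percentile(hd[:,2],[50,90]))
k=(V<70)&(P[...,2]>.1)&(P[...,2]<.15);k[60:]=0
q=P[k];print("pad",np.median(q,0).round(4),q.min(0).round(3),q.max(0).round(3))
cv2.imwrite("pics/w1c.png",cv2.resize(im[20:130,230:390][...,::-1],None,fx=4.5,fy=4.5,interpolation=cv2.INTER_CUBIC))
```

```text
yel 329 68 [ 0.601  -0.1153  0.145 ]
yel 329 69 [ 0.6003 -0.1156  0.1444]
yel 329 67 [ 0.6019 -0.115   0.1438]
yel 329 71 [ 0.5987 -0.1162  0.1448]
yel 329 70 [ 0.5994 -0.1159  0.1457]
yel 330 68 [ 0.6013 -0.1161  0.1449]
yel 330 67 [ 0.6021 -0.1158  0.1449]
yel 330 69 [ 0.6005 -0.1165  0.1458]
yel 330 70 [ 0.5996 -0.1168  0.1462]
yel 330 64 [ 0.6046 -0.1149  0.1435]
yel 330 65 [ 0.6035 -0.1153  0.146 ]
yel 330 71 [ 0.599  -0.117   0.1444]
yel 330 66 [ 0.6027 -0.1156  0.1464]
yel 331 67 [ 0.6024 -0.1167  0.1453]
yel z pct [0.1446 0.1458 0.1483 0.1494 0.1505]
red [ 0.5692 -0.0466  0.055 ] [ 0.549 -0.124  0.052] [ 0.588 -0.027  0.459]
magtop ((568.304443359375, -46.22575378417969), (52.404258728027344, 51.988548278808594), 78.34648132324219) 0.08251452037752162
base ((589.0405883789062, -30.485397338867188), (222.91184997558594, 124.31739044189453), 78.22901153564453) 0.012491790140395429
lens ((563.8368530273438, -274.0059814453125), 33.54454040527344) [0.00998373 0.01475109]
handle ((468.5001525878906, -302.4166259765625), (96.95294189453125, 20.181272506713867), 16.922252655029297) [ 9.5536870e-01  2.9541612e-01  4.6848672e+02 -3.0076700e+02] [0.0138101  0.01520663]
pad [0.5915 0.0655 0.1215] [ 0.569 -0.355  0.1  ] [0.715 0.107 0.134]
```

View pics/w1c.png

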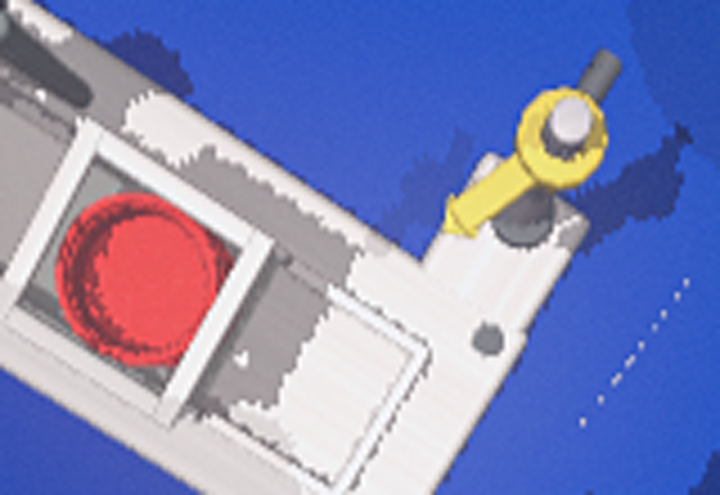

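Checks against the text:
- **Magazine top:** 52.4×52.0 mm, centre (0.5683,-0.0462), yaw -0.204.
- **Camera heights:** the wrist camera reads about 1.5 mm low (82.5 mm against 84 mm).
- **Derived points:** pocket (0.5594,-0.0893). The marker tip is predicted at (0.5986,-0.1153) and measured at (0.599,-0.116), z≈0.146.
- **Press point:** (0.595,0.085).

```bash
python3 -m jog '[[[0.02,0.05,0],[0,0,0],0],[[0.02,0.05,-0.02],[0,0,0],0],[[0.02,0.05,-0.03],[0,0,0],0],[[0.02,0.05,-0.03],[0,0,0],0],[[0.011,0.033,-0.02],[0,0,0],0]]'; python3 -m jog '[[[0,0,0],[0,0,0],0]]'
```

```text
clock: 2.02
position: [0.5955, 0.0764, 0.2055]
ee_rot: [0.986, 0.166, -0.002, -0.0]
ft_force: [0.6, -1.2, -0.1]
grip_width: 0.004
clock: 2.15
position: [0.5947, 0.0777, 0.2031]
ee_rot: [0.986, 0.167, -0.004, -0.001]
ft_force: [0.2, -0.2, 0.6]
grip_width: 0.0
```

```bash
python3 -m jog '[[[0,0.006,-0.025],[0,0,0.02],0],[[0,0,-0.025],[0,0,0],0],[[0,0,0],[0,0,0],0]]'; python3 -m jog '[[[0,0,-0.015],[0,0,0],0],[[0,0,-0.015],[0,0,0],0]]';python3 -m jog '[[[0,0,-0.012],[0,0,0],0]]'
```

```text
clock: 2.52
position: [0.5955, 0.0763, 0.1527]
ee_rot: [0.985, 0.174, -0.004, 0.001]
ft_force: [-0.1, 0.1, 0.4]
grip_width: -0.006
clock: 2.78
position: [0.5972, 0.074, 0.1241]
ee_rot: [0.985, 0.172, -0.002, 0.002]
ft_force: [-0.0, -0.7, 0.2]
grip_width: 0.001
clock: 2.9
position: [0.5976, 0.074, 0.1118]
ee_rot: [0.985, 0.172, -0.001, 0.002]
ft_force: [-0.4, 2.2, 6.0]
grip_width: -0.001
```

```bash
python3 -m jog '[[[0,0.004,-0.01],[0,0,0],0]]';python3 -m jog '[[[0,0.004,-0.008],[0,0,0],0]]'
python3 - <<'E'
from h import *
im,d=cams.camera("scene");cv2.imwrite("pics/s2.png",cv2.resize(im[130:240,250:410][...,::-1],None,fx=4.5,fy=4.5,interpolation=cv2.INTER_CUBIC))
E
```

```text
clock: 3.02
position: [0.5981, 0.0771, 0.1017]
ee_rot: [0.985, 0.171, -0.001, 0.002]
ft_force: [-0.7, -5.2, 5.7]
grip_width: 0.002
clock: 3.15
position: [0.5986, 0.0801, 0.0935]
ee_rot: [0.985, 0.171, -0.0, 0.003]
ft_force: [-1.0, -3.4, 5.8]
grip_width: 0.003
```

View pics/s2.png

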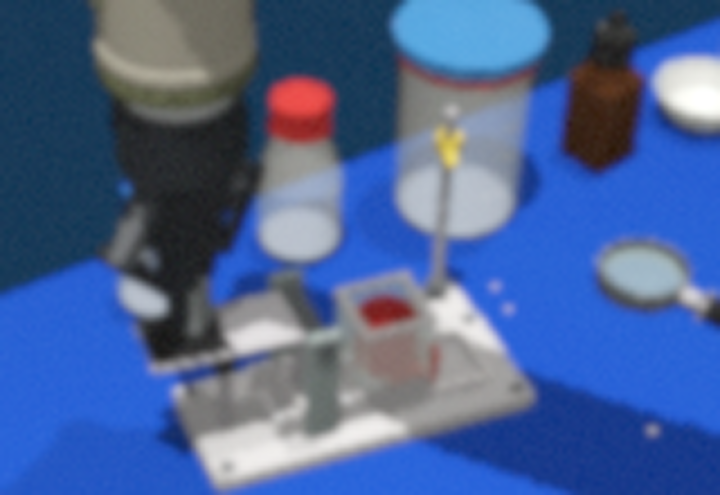

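The crop shows the treadle just below level, the fingers on its pad at (190,340), and a cap starting to come out at (435,360). It isn't at the stop yet, so I'll keep pressing and watch the force.

```bash
python3 -m jog '[[[0,0.003,-0.007],[0,0,0],0]]';python3 -m jog '[[[0,0.002,-0.006],[0,0,0],0]]';python3 -m jog '[[[0,0.002,-0.006],[0,0,0],0]]'
```

```text
clock: 3.32
position: [0.599, 0.083, 0.0861]
ee_rot: [0.985, 0.171, -0.0, 0.003]
ft_force: [-0.6, -4.8, 7.9]
grip_width: -0.003
clock: 3.45
position: [0.5994, 0.0844, 0.0805]
ee_rot: [0.985, 0.171, 0.0, 0.004]
ft_force: [-1.3, -3.6, 6.8]
grip_width: -0.002
clock: 3.58
position: [0.6, 0.086, 0.0751]
ee_rot: [0.985, 0.171, 0.001, 0.004]
ft_force: [-1.8, -2.7, 7.7]
grip_width: -0.002
```

Run:
```python
from h import *
im,d=cams.camera("scene");cv2.imwrite("pics/s3.png",cv2.resize(im[130:240,250:410][...,::-1],None,fx=4.5,fy=4.5,interpolation=cv2.INTER_CUBIC))
im,d=cams.camera("wrist");cv2.imwrite("pics/w3.png",im[...,::-1])
```

```text
(no output)
```

View pics/s3.png

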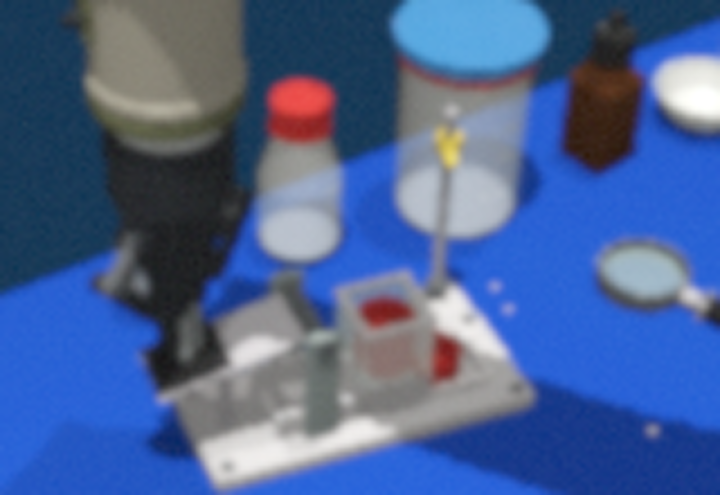

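View pics/w3.png

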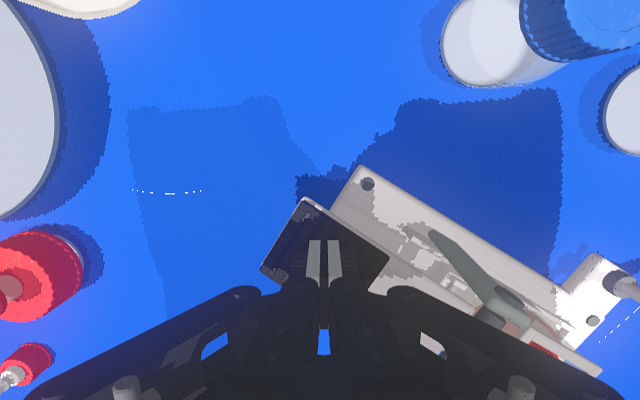

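The cap is now mostly out, at (445,355), and the treadle is still moving freely. I'll go on down to the stop.

```bash
python3 -m jog '[[[0,0,-0.006],[0,0,0],0]]';python3 -m jog '[[[0,0,-0.006],[0,0,0],0]]'
```

```text
clock: 3.8
position: [0.6006, 0.0866, 0.0697]
ee_rot: [0.985, 0.171, 0.001, 0.004]
ft_force: [-2.1, -1.8, 8.4]
grip_width: 0.005
clock: 3.92
position: [0.6013, 0.0865, 0.0649]
ee_rot: [0.985, 0.171, 0.002, 0.005]
ft_force: [-9.9, -5.7, 33.1]
grip_width: 0.001
```

Force jumped to 33 N, so this is the stop. I'll hold a moment and check the fingertip height, because the TCP reads lower than I expected.

```bash
python3 -m jog '[[[0,0,0],[0,0,0],0]]'
python3 - <<'E'
from h import *
m=cams.camera_model("wrist");im,d=cams.camera("wrist");P=cloud("w",d,m);o=sensors.get_obs()
print(o["position"],o["ft_force"],manip.tip_reach)
for v in (242,246,250,260,270,280,300): print(v,[ (np.round(P[v,u],3).tolist()) for u in (280,316,334,365)])
im,d=cams.camera("scene");P=cloud("scene",d)
for (u,v) in((290,204),(292,200),(288,214),(300,206)): print(P[v,u].round(3))
cv2.imwrite("pics/s4.png",cv2.resize(im[130:240,250:410][...,::-1],None,fx=4.5,fy=4.5,interpolation=cv2.INTER_CUBIC))
E
```

```text
clock: 4.05
position: [0.6018, 0.087, 0.0661]
ee_rot: [0.985, 0.171, 0.003, 0.005]
ft_force: [-2.5, -1.0, 7.4]
grip_width: 0.004
[0.60179002 0.08712401 0.0660672 ] [-0.88272431 -1.27821764  7.07427416] 0.019
242 [[0.569, 0.108, -0.001], [0.611, 0.094, 0.081], [0.614, 0.087, 0.082], [0.615, 0.071, 0.072]]
246 [[0.567, 0.107, 0.001], [0.611, 0.094, 0.084], [0.614, 0.087, 0.085], [0.615, 0.072, 0.077]]
250 [[0.595, 0.108, 0.065], [0.611, 0.094, 0.09], [0.614, 0.087, 0.09], [0.614, 0.071, 0.077]]
260 [[0.59, 0.106, 0.065], [0.611, 0.094, 0.099], [0.614, 0.087, 0.099], [0.609, 0.069, 0.077]]
270 [[0.586, 0.105, 0.068], [0.611, 0.094, 0.107], [0.614, 0.088, 0.108], [0.604, 0.068, 0.078]]
280 [[0.58, 0.103, 0.068], [0.61, 0.094, 0.112], [0.614, 0.088, 0.115], [0.6, 0.066, 0.079]]
300 [[0.608, 0.104, 0.128], [0.61, 0.093, 0.125], [0.615, 0.089, 0.129], [0.617, 0.08, 0.128]]
[0.591 0.09  0.106]
[0.595 0.081 0.113]
[0.593 0.096 0.069]
[0.595 0.056 0.078]
```

View pics/s4.png

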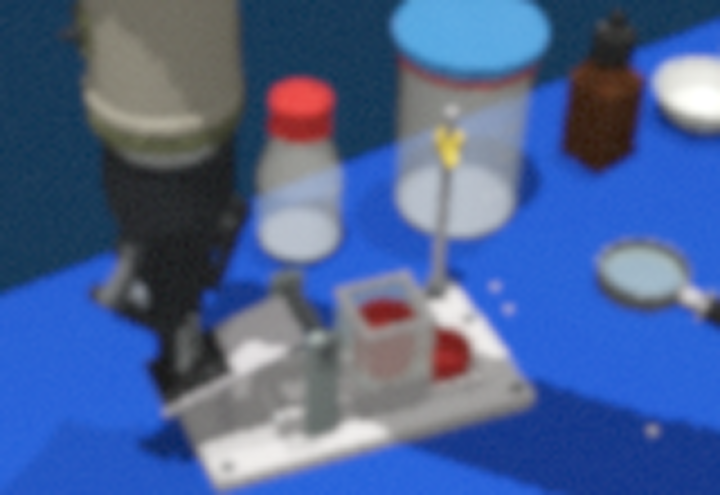

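The treadle is near its stop and the cap is out in the pocket, at (450,355). I'll press firmly a little longer to be sure of the stop, then release. The fingertips look higher relative to the TCP than stated, so I'll measure that before grasping.

```bash
python3 -m jog '[[[0,0,-0.004],[0,0,0],0]]'; python3 -m jog '[[[0,0,-0.003],[0,0,0],0],[[0,0,-0.001],[0,0,0],0]]'
python3 - <<'E'
from h import *
m=cams.camera_model("wrist");im,d=cams.camera("wrist");P=cloud("w",d,m)
# pad plane slope: black plate pixels near fingers
pts=[P[v,u] for v in range(250,285,3) for u in list(range(350,372,3))]
pts=np.array(pts);pts=pts[(pts[:,2]>.05)&(pts[:,2]<.1)]
A=np.c_[pts[:,:2],np.ones(len(pts))];c=np.linalg.lstsq(A,pts[:,2],rcond=None)[0];print("slope",c[:2],np.arctan(np.hypot(*c[:2])))
fy=np.array([.2026,.979]);s=(pts[:,:2]-[.5683,-.0462])@fy;print(np.polyfit(s,pts[:,2],1),s.min(),s.max())
E
```

```text
clock: 4.28
position: [0.6026, 0.0872, 0.0643]
ee_rot: [0.985, 0.171, 0.004, 0.005]
ft_force: [-0.2, 4.6, 31.6]
grip_width: -0.004
clock: 4.53
position: [0.6046, 0.0891, 0.0651]
ee_rot: [0.985, 0.171, 0.007, 0.005]
ft_force: [-2.7, -0.9, 7.4]
grip_width: 0.001
slope [-0.4680368   1.26063078] 0.9313690051312923
[ 0.83486341 -0.02487405] 0.11656150820939137 0.1350317724572347
```

Two plate points, (s=0.156, z=0.065) and (s=0.119, z=0.078), give a slope of -0.335 rad. That is the stop (-0.33). Now I'll release.

```bash
python3 -m jog '[[[0,0,0.015],[0,0,0],0],[[0,0,0.02],[0,0,0],0],[[0,0,0.03],[0,0,0],0],[[0,0,0.05],[0,0,0],50],[[0,-0.02,0.06],[0,0,0],100]]'; python3 -m jog '[[[-0.03,-0.06,0.03],[0,0,0],100],[[-0.03,-0.06,0.02],[0,0,0],100],[[-0.03,-0.06,0],[0,0,0],100],[[0,0,0],[0,0,0],100]]'
python3 - <<'E'
from h import *
o=sensors.get_obs();m=cams.camera_model("wrist");im,d=cams.camera("wrist");P=cloud("w",d,m)
cv2.imwrite("pics/w5.png",im[...,::-1]);np.savez("w5.npz",im=im,d=d,K=m["intrinsics"],V=m["view"],p=o["position"],q=o["ee_rot"])
E
```

```text
clock: 5.2
position: [0.6012, 0.0716, 0.243]
ee_rot: [0.985, 0.174, 0.003, 0.004]
ft_force: [1.4, -0.7, -0.9]
grip_width: 0.42
clock: 5.7
position: [0.5188, -0.0941, 0.296]
ee_rot: [0.985, 0.173, 0.008, 0.005]
ft_force: [0.6, 0.6, -0.1]
grip_width: 1.0
```

View pics/w5.png

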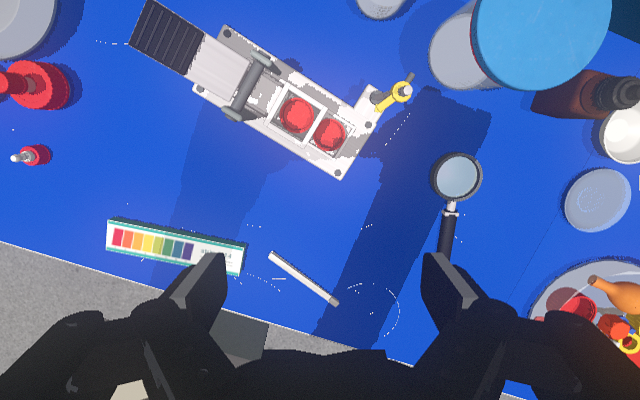

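The treadle is back up, one cap sits in the pocket at (331,134), and the stack is in the magazine at (297,113). The fingertips are at (215,260) and (435,260). Next I'll measure the caps, marker, loupe, and fingertips in the tool frame.

Run:
```python
from h import *
from scipy.spatial.transform import Rotation as R
z=np.load("w5.npz");im,d=z["im"],z["d"];P=cloud("w",d,dict(intrinsics=z["K"],view=z["V"]))
T=(P-z["p"])@R.from_quat(z["q"]).as_matrix()
f=(d>0)&(d<.3);f[:240]=0
q=T[f];print("near T pct",np.percentile(q,[1,50,99],axis=0).round(3).tolist())
for (u,v) in((215,258),(210,270),(435,258),(440,270),(220,285),(430,290)): print(u,v,T[v,u].round(4),d[v,u].round(3))
g=f&(np.abs(T[...,1])<.06)
for zz in np.arange(-.08,.04,.01):
    s=g&(T[...,2]>zz)&(T[...,2]<zz+.01)
    if s.sum()>5:print(round(zz,3),s.sum(),T[s][:,:2].min(0).round(3),T[s][:,:2].max(0).round(3))
hsv=cv2.cvtColor(im,cv2.COLOR_RGB2HSV);H,S,V=[hsv[...,i].astype(int) for i in range(3)]
red=(S>130)&((H<8)|(H>172))&(V>70)
for c in ((.5683,-.0462),(.5594,-.0893)):
    s=red&(np.hypot(P[...,0]-c[0],P[...,1]-c[1])<.03);q=P[s]
    print("red",cv2.minEnclosingCircle((q[:,:2]*1000).astype(np.float32)),np.percentile(q[:,2],[5,50,95]).round(4))
w=(P[...,2]>.08)&(P[...,2]<.088)&(np.hypot(P[...,0]-.568,P[...,1]+.046)<.05)
print("mag",cv2.minAreaRect((P[w][:,:2]*1000).astype(np.float32)))
s=(H>18)&(H<36)&(S>110)&(V>110)&(np.hypot(P[...,0]-.599,P[...,1]+.115)<.04)
q=P[s];dd=np.hypot(q[:,0]-.5594,q[:,1]+.0893);o=np.argsort(dd)
for i in o[:60:5]:print(dd[i].round(4),q[i].round(4))
print(np.median(q[dd<.055],0))
q=P[(P[...,2]>.006)&(P[...,2]<.03)&(np.hypot(P[...,0]-.564,P[...,1]+.274)<.04)&(P[...,0]>.53)]
print("lens",cv2.minEnclosingCircle((q[:,:2]*1000).astype(np.float32)),np.percentile(q[:,2],[50,90]))
```

```text
near T pct [[-0.008, -0.071, -0.104], [0.012, -0.001, -0.083], [0.02, 0.071, -0.027]]
215 258 [ 0.0116 -0.0434 -0.0311] 0.131
210 270 [ 0.0108 -0.0427 -0.0397] 0.123
435 258 [ 0.0111  0.0447 -0.0303] 0.132
440 270 [ 0.0113  0.0432 -0.0406] 0.122
220 285 [-0.0013 -0.043  -0.0298] 0.136
430 290 [-0.0013  0.0427 -0.0338] 0.132
-0.08 6066 [-0.012 -0.06 ] [0.018 0.06 ]
-0.07 1804 [-0.011 -0.06 ] [0.015 0.06 ]
-0.06 1899 [-0.007 -0.057] [0.013 0.057]
-0.05 1933 [-0.011 -0.057] [0.012 0.057]
-0.04 1506 [-0.011 -0.057] [0.013 0.057]
-0.03 820 [-0.01  -0.055] [0.012 0.055]
red ((567.3125610351562, -51.06675338745117), 24.92323112487793) [0.0332 0.035  0.0532]
red ((560.7406616210938, -84.5287857055664), 25.16805076599121) [0.0133 0.015  0.0486]
mag ((568.25341796875, -46.04248046875), (52.1478157043457, 52.02289581298828), 78.21720123291016)
0.0476 [ 0.5987 -0.116   0.1446]
0.049 [ 0.6011 -0.115   0.1447]
0.0498 [ 0.5997 -0.1186  0.144 ]
0.0504 [ 0.5999 -0.1192  0.1456]
0.051 [ 0.6014 -0.1183  0.1474]
0.0514 [ 0.6027 -0.117   0.1464]
0.0518 [ 0.6046 -0.1146  0.1449]
0.0523 [ 0.6048 -0.1152  0.146 ]
0.0529 [ 0.6021 -0.1204  0.1448]
0.0532 [ 0.6029 -0.1199  0.1456]
0.0537 [ 0.6048 -0.1179  0.1471]
0.0543 [ 0.6063 -0.1167  0.1449]
[ 0.60252371 -0.11768218  0.14552025]
lens ((562.7904052734375, -273.76416015625), 34.59565734863281) [0.01006453 0.01472218]
```

The fingertips really stand at tool z≈-0.025 open and ≈-0.010 closed, not +0.019. So the reported TCP lies about 30 mm ahead of the real grasp point. I'll allow for this and check it on the approach. Next I'll go above the handle, at x=-72 mm on the loupe: (0.4945,-0.295).

```bash
python3 - <<'E'
from h import *
from scipy.spatial.transform import Rotation as R
o=sensors.get_obs();print((R.from_quat([np.cos(.1475),np.sin(.1475),0,0])*R.from_quat(o["ee_rot"]).inv()).as_rotvec().round(4),o["position"])
E
python3 -m jog '[[[0,-0.05,-0.0],[0.012,-0.01,-0.03],70],[[-0.005,-0.05,-0.04],[0,0,-0.02],70],[[-0.005,-0.05,-0.05],[0,0,0],70],[[-0.005,-0.045,-0.05],[0,0,0],70],[[-0.005,-0.01,-0.03],[0,0,0],70]]'
python3 - <<'E'
from h import *
from scipy.spatial.transform import Rotation as R
o=sensors.get_obs();print(o["position"],(R.from_quat([np.cos(.1475),np.sin(.1475),0,0])*R.from_quat(o["ee_rot"]).inv()).as_rotvec().round(4))
m=cams.camera_model("wrist");im,d=cams.camera("wrist");P=cloud("w",d,m)
cv2.imwrite("pics/w6.png",im[...,::-1])
T=(P-o["position"])@R.from_quat(o["ee_rot"]).as_matrix()
f=(d>0)&(d<.2)&(np.abs(T[...,1])<.06)&(T[...,2]>-.06)&(T[...,2]<.03);f[:220]=0
print("tip max z by side",[np.percentile(T[f&(s*T[...,1]>0)],[2,50,99.5],axis=0).round(4).tolist() for s in(-1,1)])
q=P[(P[...,2]>.005)&(P[...,2]<.03)&(np.hypot(P[...,0]-.50,P[...,1]+.29)<.12)]
l=q[q[:,0]>.532];print("lens",cv2.minEnclosingCircle((l[:,:2]*1000).astype(np.float32)),np.percentile(l[:,2],[50,90]))
h=q[(q[:,0]<.512)];print("h",cv2.minAreaRect((h[:,:2]*1000).astype(np.float32)),np.percentile(h[:,2],[50,90]))
E
```

```text
[ 0.0067  0.0175 -0.0567] [ 0.51988626 -0.09128021  0.29631274]
clock: 6.38
position: [0.504, -0.2857, 0.1358]
ee_rot: [0.988, 0.156, 0.018, 0.0]
ft_force: [-0.2, 0.8, 0.5]
grip_width: 0.698
[ 0.50402247 -0.28571957  0.13584116] [-0.0047  0.0365 -0.0188]
tip max z by side [[[-0.0091, -0.0516, -0.0597], [0.0078, -0.0318, -0.0416], [0.0142, -0.0297, -0.0139]], [[-0.0092, 0.0295, -0.0596], [0.0076, 0.0316, -0.0415], [0.0141, 0.0562, -0.0142]]]
lens ((563.4149169921875, -274.830810546875), 34.17396545410156) [0.00993501 0.01475852]
h ((468.0431823730469, -303.2375793457031), (96.62651062011719, 20.039081573486328), 16.81846046447754) [0.01400557 0.01523617]
```

View pics/w6.png

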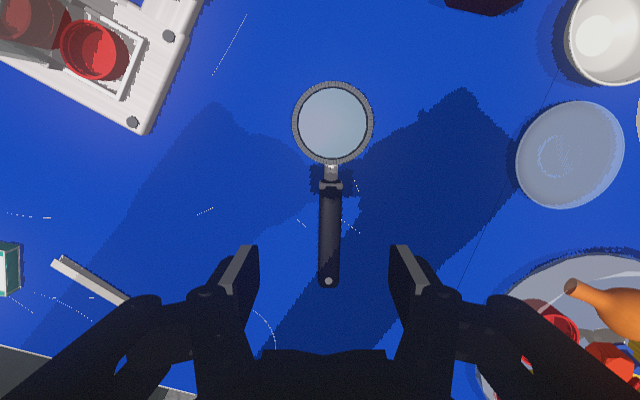

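The wrist view shows the loupe handle centred between the jaws (from (330,190) to (330,285)), and the fed cap in the pocket at (95,48). Fingertips at 70% opening are at tool z≈-0.014. I'll straighten the tool and descend.

```bash
python3 -m jog '[[[-0.005,-0.005,-0.03],[-0.005,0.037,-0.019],60],[[-0.004,-0.004,-0.03],[0,0,0],60],[[0,0,-0.015],[0,0,0],60],[[0,0,0],[0,0,0],60]]'
python3 - <<'E'
from h import *
from scipy.spatial.transform import Rotation as R
o=sensors.get_obs();print(o["position"],(R.from_quat([np.cos(.1475),np.sin(.1475),0,0])*R.from_quat(o["ee_rot"]).inv()).as_rotvec().round(4))
E
```

```text
clock: 6.92
position: [0.4971, -0.289, 0.0585]
ee_rot: [0.989, 0.15, -0.001, -0.002]
ft_force: [0.6, 0.2, 0.7]
grip_width: 0.595
[ 0.49714064 -0.28901504  0.05847028] [-0.0043 -0.0034 -0.0059]
```

```bash
python3 -m jog '[[[-0.003,-0.007,-0.02],[-0.004,-0.003,-0.006],60],[[0,0,-0.02],[0,0,0],60],[[0,0,0],[0,0,0],60]]'
python3 - <<'E'
from h import *
from scipy.spatial.transform import Rotation as R
o=sensors.get_obs();print(o["position"],(R.from_quat([np.cos(.1475),np.sin(.1475),0,0])*R.from_quat(o["ee_rot"]).inv()).as_rotvec().round(4))
m=cams.camera_model("wrist");im,d=cams.camera("wrist");P=cloud("w",d,m)
cv2.imwrite("pics/w7.png",im[...,::-1])
T=(P-o["position"])@R.from_quat(o["ee_rot"]).as_matrix()
f=(d>0)&(d<.2)&(np.abs(T[...,1])<.06)&(T[...,2]>-.06)&(T[...,2]<.03)&(np.abs(T[...,1])>.018);f[:235]=0
print([np.percentile(T[f&(s*T[...,1]>0)],[2,50,99],axis=0).round(4).tolist() for s in(-1,1)])
E
```

```text
clock: 7.3
position: [0.4978, -0.2951, 0.0214]
ee_rot: [0.989, 0.148, 0.002, 0.001]
ft_force: [-0.3, 0.7, -0.3]
grip_width: 0.601
[ 0.49777214 -0.29507518  0.02139574] [ 0.0016  0.0049 -0.0024]
[[[-0.0539, -0.0581, -0.0593], [-0.0027, -0.0288, 0.0202], [0.0139, -0.0185, 0.0227]], [[-0.0533, 0.0189, -0.0591], [-0.0028, 0.0285, 0.0203], [0.0138, 0.0592, 0.0229]]]
```

View pics/w7.png

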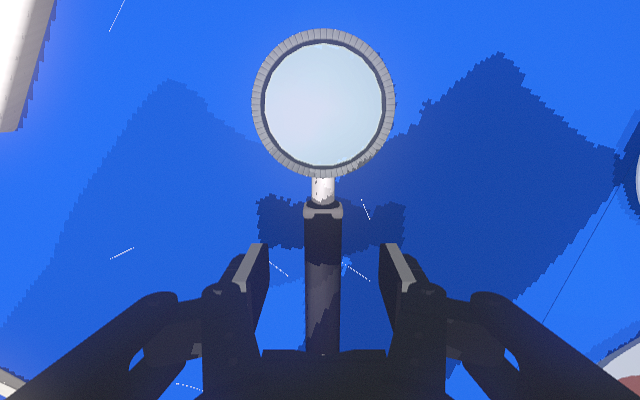

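The fingers straddle the handle (columns 305–340). The tips are about 33 mm above the table, so I'll descend in steps and watch the force.

```bash
python3 -m jog '[[[-0.003,0,-0.012],[0,0,0],50],[[0,0,-0.01],[0,0,0],50]]';python3 -m jog '[[[0,0,-0.004],[0,0,0],45],[[0,0,0],[0,0,0],45]]';python3 -m jog '[[[0,0,-0.003],[0,0,0],45],[[0,0,0],[0,0,0],45]]'
```

```text
clock: 7.6
position: [0.4966, -0.2958, 0.0012]
ee_rot: [0.989, 0.148, 0.004, 0.003]
ft_force: [-0.2, 1.0, -0.1]
grip_width: 0.498
clock: 7.85
position: [0.4962, -0.2955, -0.0039]
ee_rot: [0.989, 0.148, 0.004, 0.002]
ft_force: [-0.0, 0.0, 0.1]
grip_width: 0.45
clock: 8.1
position: [0.4964, -0.2956, -0.0068]
ee_rot: [0.989, 0.148, 0.004, 0.002]
ft_force: [-0.6, -0.1, -0.4]
grip_width: 0.446
```

```bash
python3 -m jog '[[[0,0,-0.001],[0,0,0],10],[[0,0,0],[0,0,0],10],[[0,0,0],[0,0,0],10],[[0,0,0],[0,0,0],10]]' 40
python3 - <<'E'
from h import *
im,d=cams.camera("wrist");cv2.imwrite("pics/w8.png",im[...,::-1])
E
```

```text
clock: 8.6
position: [0.4966, -0.2958, -0.0076]
ee_rot: [0.989, 0.148, 0.004, 0.003]
ft_force: [-0.3, -0.4, -0.9]
grip_width: 0.221
```

View pics/w8.png

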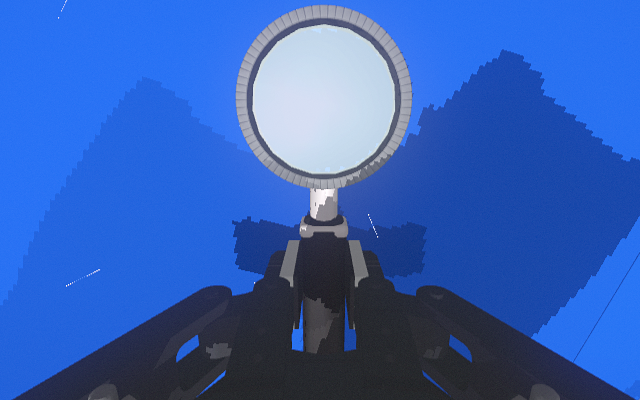

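The jaws are closed on the handle (opening ≈19 mm, pads at (293,265) and (357,265)). Lifting.

```bash
python3 -m jog '[[[0,0,0.015],[0,0,0],10],[[0,0,0.03],[0,0,0],10],[[0,0,0.04],[0,0,0],10],[[0,0,0.04],[0,0,0],10],[[0,0,0.025],[0,0,0],10]]' 60; python3 -m jog '[[[0,0,0],[0,0,0],10],[[0,0,0],[0,0,0],10]]';python3 - <<'E'
from h import *
from scipy.spatial.transform import Rotation as R
o=sensors.get_obs();print(o["position"],(R.from_quat([np.cos(.1475),np.sin(.1475),0,0])*R.from_quat(o["ee_rot"]).inv()).as_rotvec().round(4))
m=cams.camera_model("wrist");im,d=cams.camera("wrist");P=cloud("w",d,m)
cv2.imwrite("pics/w9.png",im[...,::-1])
l=P[(np.hypot(P[...,0]-.564,P[...,1]+.275)<.05)&(P[...,2]>.1)&(P[...,0]>.53)];print(np.percentile(l,[50],axis=0).round(4),cv2.minEnclosingCircle((l[:,:2]*1000).astype(np.float32)))
A=np.c_[l[:,:2],np.ones(len(l))]
for i in range(4):
    c=np.linalg.lstsq(A,l[:,2],rcond=None)[0];r=l[:,2]-A@c;k=abs(r)<2*r.std()+1e-4;l,A=l[k],A[k]
print("slope",c,r.std())
E
```

```text
clock: 9.28
position: [0.495, -0.2944, 0.1488]
ee_rot: [0.989, 0.149, 0.003, 0.001]
ft_force: [0.3, -0.1, 0.0]
grip_width: 0.22
clock: 9.52
position: [0.4957, -0.2947, 0.1514]
ee_rot: [0.989, 0.149, 0.005, 0.003]
ft_force: [0.8, 0.0, -2.2]
grip_width: 0.217
[ 0.49573744 -0.29472898  0.15140656] [ 0.0042  0.0098 -0.0035]
[[ 0.5647 -0.2735  0.169 ]] ((562.0174560546875, -274.6337890625), 35.254737854003906)
slope [0.00481162 0.00038584 0.16705574] 0.0024420935161318983
```

View pics/w9.png

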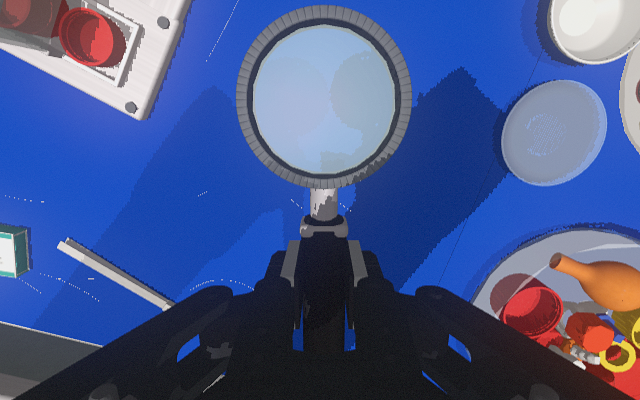

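The loupe is lifted and level (slope <0.005), with lens z≈0.167, which matches the expected 0.167. Before placing it I'll triangulate the marker tip from saved views.

```bash
python3 - <<'E'
from h import *
for n,(u0,v0) in dict(w1=(320,30),w5=(360,65)).items():
    z=np.load(n+".npz");c=z["im"][v0:v0+55,u0:u0+60]
    cv2.imwrite(f"pics/{n}tip.png",cv2.resize(c[...,::-1],None,fx=9,fy=9,interpolation=cv2.INTER_NEAREST))
z=np.load("w5.npz");P=cloud("w",z["d"],dict(intrinsics=z["K"],view=z["V"]));im=z["im"]
print((P[80:115:2,366:412:3,2]*1000).round(0).astype(int))
s=cv2.imread("pics/scene0.png")[150:225,325:375];cv2.imwrite("pics/stip.png",cv2.resize(s,None,fx=8,fy=8,interpolation=cv2.INTER_NEAREST))
E
cd pics; python3 -c "
import cv2,numpy as np
a,b,c=[cv2.imread(f) for f in('w1tip.png','w5tip.png','stip.png')]
h=495;c=cv2.resize(c,(260,390));c=cv2.copyMakeBorder(c,0,105,0,0,0);cv2.imwrite('tips.png',cv2.resize(np.hstack([a,b,c]),None,fx=.59,fy=.59,interpolation=3))"
```

```text
[[ -1   0   0   0   0  -1   0   0  -2   0   0   0  -1 145 145 145]
 [  1   0  -1  -1   0   1   0  -1  -1   0 144 150 148 150 147   0]
 [  0  12  -1  -1  -1   0  -2   0  -2  -1 148 151 150 150 149   0]
 [ 10  13  11  -3   0   0   0   0   0 150 150 149 160 169 167 169]
 [ 12  11  13  12  -1   0  -1   0   1 149 150 151 163 168 168 168]
 [ 13  12  14  22  22   1   0   0 141 148 148 156 165 168 168 168]
 [ 14  12  23  23  22  22  85 101 143 149 150 154 165 169 169 168]
 [ 12  13  23  23  47  70  89 104 142 149 149 152 160 166 169  -1]
 [ 13  13  22  29  52  70  86 101 146 149 150 148 149 150 149   0]
 [ 12  13  23  29  49  64  80 146 145 145 150 149 150 149 150   1]
 [ 12  11  22  22  32  22 147 146 146 146 148 150 150 150  -1  -1]
 [ 12  14  22  22  21 147 145 145 146   1  -2  -2  -1   0  -1   1]
 [ 13  13  14 143 146 146 147 146 145  -1  -1   1   0  -1  -1  -1]
 [ 11  11  14 146 145 145 146 146   0  -1  -2  -1   0  -1   0   0]
 [ 12  13  13 145 145 146 147   0  -1  -1   1  -2  -1   0   0   0]
 [ 12  12  11 144 145 143   0  -1  -1   1   0  -1   0  -1   0  -1]
 [ 13  13  11  12  12 145  -2  -2  -2   0   0   0   0  -2   0  -2]
 [ 14  12  11  12  12   9   0  -1   0   0  -1   0  -1  -1  -1   0]]
```

View pics/tips.png

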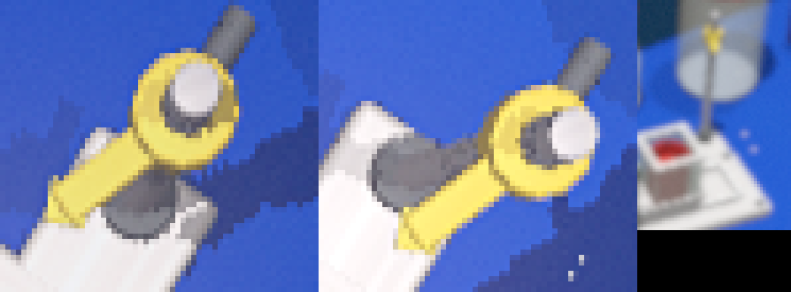

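The two wrist views show a yellow bar with a wedge tip. The bar top is at 0.1475 after correction and the tip at about 0.145. Now the fed cap's centre.

Run:
```python
from h import *
from scipy.optimize import least_squares
def fit(im,P,tag):
    hsv=cv2.cvtColor(im,cv2.COLOR_RGB2HSV);H,S,V=[hsv[...,i].astype(int) for i in range(3)]
    red=(S>130)&((H<8)|(H>172))&(V>60)
    f=np.array([.2036,.979])
    s=red&(np.hypot(P[...,0]-.5594,P[...,1]+.0893)<.035)&(P[...,2]>.026)&(P[...,2]<.04)&((P[...,:2]-[.5683,-.0462])@f<-.026)
    q=P[s][:,:2];h=cv2.convexHull((q*1000).astype(np.float32))[:,0]/1000
    r=least_squares(lambda c:np.hypot(*(h-c[:2]).T)-.0198,[.5594,-.0893],loss="soft_l1",f_scale=.001)
    print(tag,len(q),r.x.round(4),r.fun.std().round(4),np.percentile(P[s][:,2],[50,90]))
z=np.load("w5.npz");fit(z["im"],cloud("w",z["d"],dict(intrinsics=z["K"],view=z["V"])),"w5")
m=cams.camera_model("wrist");im,d=cams.camera("wrist");fit(im,cloud("w",d,m),"w9")
im,d=cams.camera("top");fit(im,cloud("top",d),"top");cv2.imwrite("pics/t9.png",cv2.resize(im[130:270,260:460][...,::-1],None,fx=4,fy=4,interpolation=2))
```

```text
w5 143 [ 0.5588 -0.09  ] 0.0004 [0.03212496 0.03320808]
w9 789 [ 0.5592 -0.0901] 0.0003 [0.0318764  0.03338611]
top 30 [ 0.5584 -0.0881] 0.0008 [0.03274653 0.03639061]
```

View pics/t9.png

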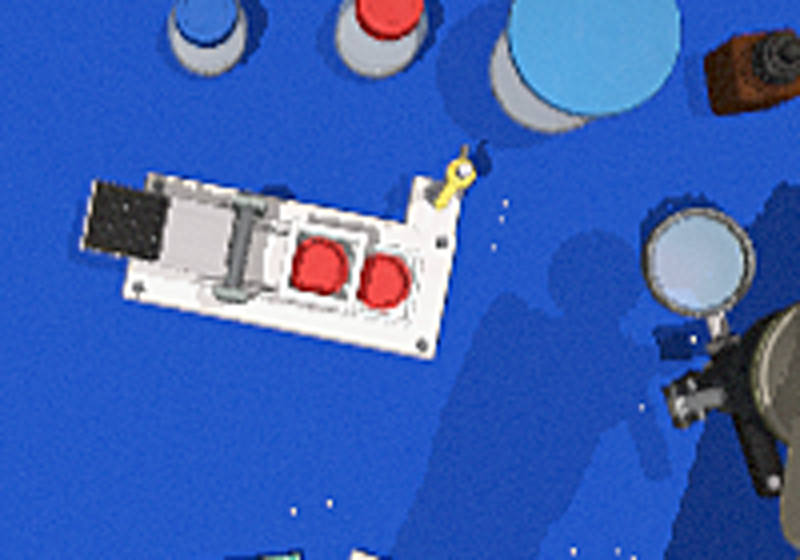

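The top crop shows the fed cap in the pocket at (383,282), the stack at (320,265) and the loupe in the hand at (700,262). The three fits of the cap centre agree at ≈(0.559,-0.090). Target TCP is (0.4925,-0.1103,0.1295), and I'll approach from the free -x side.

```bash
python3 -m jog '[[[-0.03,0,0],[0,0,0],10],[[-0.03,0.01,0],[0,0,0],10],[[0,0.03,0],[0,0,0],10],[[0,0.04,0],[0,0,0],10],[[0,0.04,0],[0,0,0],10]]';python3 -m jog '[[[0,0.035,0],[0,0,0],10],[[0,0.02,0],[0,0,0],10],[[0,0,0],[0,0,0],10]]'
python3 - <<'E'
from h import *
from scipy.spatial.transform import Rotation as R
o=sensors.get_obs();print(o["position"],(R.from_quat([np.cos(.1475),np.sin(.1475),0,0])*R.from_quat(o["ee_rot"]).inv()).as_rotvec().round(4))
E
```

```text
clock: 10.3
position: [0.4308, -0.1732, 0.1458]
ee_rot: [0.989, 0.146, 0.001, -0.0]
ft_force: [-0.2, 0.9, -0.9]
grip_width: 0.211
clock: 10.68
position: [0.4294, -0.1134, 0.1439]
ee_rot: [0.989, 0.148, -0.0, -0.001]
ft_force: [-0.4, 0.4, -0.8]
grip_width: 0.214
[ 0.42939614 -0.11341668  0.14387441] [-0.0021 -0.0008 -0.0027]
```

```bash
python3 -m jog '[[[0.015,0.002,-0.005],[0,0,0],10],[[0.02,0.001,-0.005],[0,0,0],10],[[0.015,0,-0.003],[0,0,0],10],[[0,0,0],[0,0,0],10]]'
python3 - <<'E'
from h import *
from scipy.spatial.transform import Rotation as R
o=sensors.get_obs();print(o["position"],o["grip_width"],(R.from_quat([np.cos(.1475),np.sin(.1475),0,0])*R.from_quat(o["ee_rot"]).inv()).as_rotvec().round(4))
E
```

```text
clock: 11.18
position: [0.4794, -0.1148, 0.1284]
ee_rot: [0.989, 0.146, -0.002, -0.001]
ft_force: [-0.4, -0.3, -0.8]
grip_width: 0.212
[ 0.47938691 -0.11475579  0.1284368 ] 0.21194496255112807 [-0.002  -0.0041  0.0015]
```

```bash
python3 -m jog '[[[0.006,0.003,0.001],[-0.002,-0.004,0],10],[[0.005,0.002,0],[0,0,0],10],[[0,0,0],[0,0,0],10],[[0,0,0],[0,0,0],10]]'
cat > chk.py <<'E'
from h import *
from scipy.spatial.transform import Rotation as R
import sys
o=sensors.get_obs();print(o["position"],o["grip_width"],(R.from_quat([np.cos(.1475),np.sin(.1475),0,0])*R.from_quat(o["ee_rot"]).inv()).as_rotvec().round(4))
for n in("wrist","top","scene"):
    m=cams.camera_model(n);im,d=cams.camera(n);P=cloud(n,d,m)
    cv2.imwrite(f"pics/f{sys.argv[1]}_{n}.png",im[...,::-1] if n=="wrist" else cv2.resize((im[130:270,260:460] if n=="top" else im[120:240,260:420])[...,::-1],None,fx=4,fy=4,interpolation=2))
    k=(P[...,2]>.12)&(P[...,2]<.175)&(np.hypot(P[...,0]-.559,P[...,1]+.09)<.037)
    l=P[k]
    if len(l)>20:
        print(n,len(l),np.percentile(l,[2,50,98],axis=0).round(4).tolist(),cv2.minEnclosingCircle((l[:,:2]*1000).astype(np.float32)))
        A=np.c_[l[:,:2]-[.559,-.09],np.ones(len(l))]
        for i in range(4):
            c=np.linalg.lstsq(A,l[:,2],rcond=None)[0];r=l[:,2]-A@c;kk=abs(r)<2*r.std()+1e-4;l,A=l[kk],A[kk]
        print("  plane",c.round(4))
E
python3 chk.py 1
```

```text
clock: 11.68
position: [0.4898, -0.1107, 0.1294]
ee_rot: [0.989, 0.145, -0.0, 0.0]
ft_force: [-0.1, -1.1, -0.6]
grip_width: 0.216
[ 0.48984756 -0.11071174  0.12937693] 0.21624936738279424 [ 0.0005 -0.0008  0.003 ]
wrist 25596 [[0.528, -0.1198, 0.1427], [0.5602, -0.0896, 0.1463], [0.5881, -0.0603, 0.1518]] ((556.7914428710938, -90.57476043701172), 34.725341796875)
  plane [-0.0053  0.0033  0.1471]
top 424 [[0.5287, -0.1174, 0.1408], [0.5628, -0.0823, 0.1475], [0.5876, -0.0588, 0.1548]] ((557.288818359375, -88.88351440429688), 33.268516540527344)
  plane [-0.0026  0.0198  0.1477]
scene 336 [[0.5241, -0.1181, 0.1386], [0.5552, -0.0858, 0.1474], [0.5877, -0.0588, 0.1534]] ((557.434814453125, -91.08087921142578), 35.09920883178711)
  plane [0.0388 0.0071 0.1479]
```

View pics/f1_wrist.png

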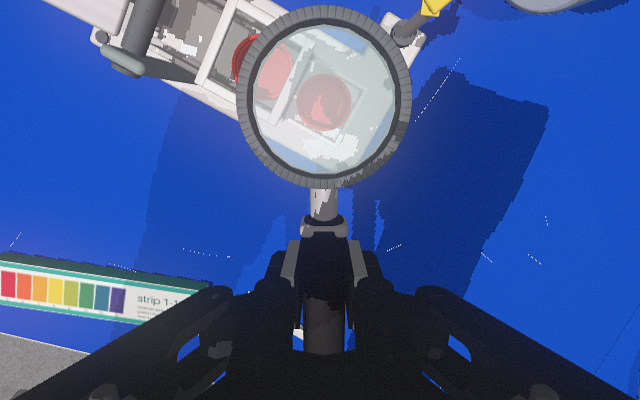

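View pics/f1_top.png

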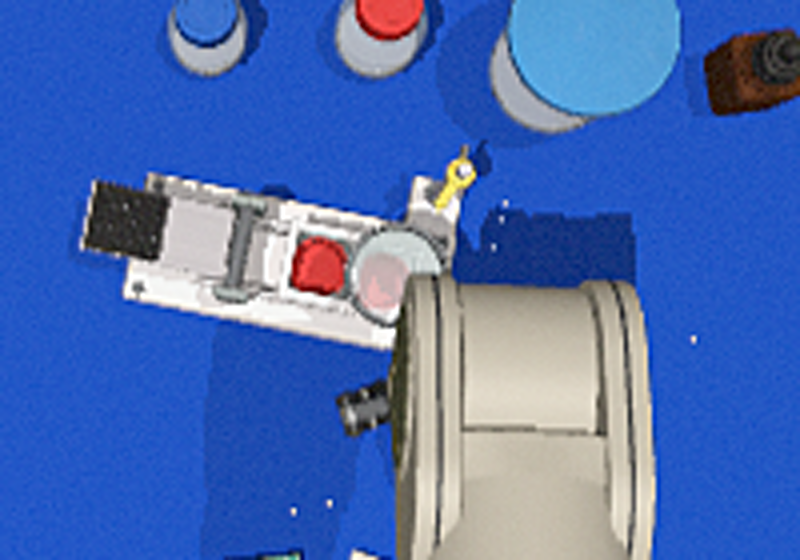

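View pics/f1_scene.png

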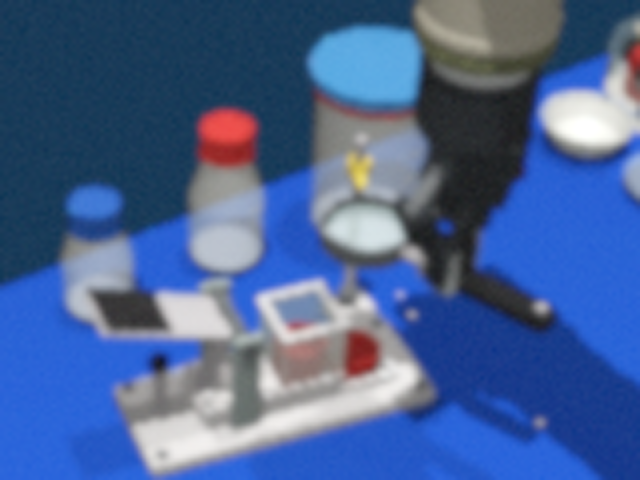

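The wrist view shows the cap through the lens at (325,100), and the scene view shows the loupe held just beside the marker tip, level and clear. The lens centre is ≈(0.557,-0.090), 2 mm short in x. I'll nudge it, let it settle and check.

```bash
python3 -m jog '[[[0.002,0,0],[0,0,0],10],[[0,0,0],[0,0,0],10],[[0,0,0],[0,0,0],10],[[0,0,0],[0,0,0],10]]'; python3 -m jog '[[[0,0,0],[0,0,0],10],[[0,0,0],[0,0,0],10],[[0,0,0],[0,0,0],10]]';python3 chk.py 2; python3 -c "
from h import *
print(sensors.get_obs()['position'],np.abs(sensors.get_obs()['joint_velocities']).max())"
```

```text
clock: 12.32
position: [0.4919, -0.1108, 0.1294]
ee_rot: [0.989, 0.145, -0.0, 0.0]
ft_force: [-0.0, 0.0, -1.3]
grip_width: 0.216
clock: 12.7
position: [0.4919, -0.1108, 0.1294]
ee_rot: [0.989, 0.145, -0.0, 0.0]
ft_force: [0.1, -0.2, 0.2]
grip_width: 0.217
[ 0.49188642 -0.11082978  0.12943085] 0.2166672288440779 [ 0.0007 -0.0007  0.0032]
wrist 25718 [[0.5294, -0.1199, 0.1428], [0.5621, -0.0899, 0.1463], [0.5901, -0.0605, 0.1519]] ((557.90185546875, -91.33019256591797), 35.70450210571289)
  plane [-0.0052  0.0033  0.1471]
top 422 [[0.531, -0.1176, 0.1422], [0.5654, -0.0819, 0.1474], [0.59, -0.0587, 0.1551]] ((559.3894653320312, -89.11090087890625), 33.3782958984375)
  plane [0.0204 0.0172 0.1474]
scene 331 [[0.5261, -0.1172, 0.1379], [0.5574, -0.086, 0.1476], [0.5898, -0.0594, 0.1537]] ((559.3052368164062, -91.62122344970703), 35.59237289428711)
  plane [0.016  0.0166 0.1481]
[ 0.49186148 -0.11084833  0.12938559] 0.0018915338615354243
```

```bash
python3 -c "
from workcell import manip
print(manip.hand_in())"
```

```text
the job is handed in; nothing more can be done
None
```

I pressed the treadle to its stop and let it up, which fed one cap. I then picked up the loupe by its handle and handed in at about 13 s while holding it still over that cap.

**What the last checks showed**
- **Treadle:** at the stop the force rose to about 31–33 N and the plate sloped about -0.335 rad (-0.33 expected). After release it was back up.
- **Caps:** the fed cap sits within about 1 mm of the pocket centre. The pictures show the other caps still stacked in the magazine.
- **Loupe over the cap:** the lens centre is at about (0.559, -0.090) and the cap at (0.559, -0.090), so they agree within about 2 mm.
- **Height:** the lens is at about 0.145 m and the marker tip at about 0.145 m. The tip is uncertain by 1–2 mm.
- **Level:** the wrist camera shows a tilt of about 0.006 rad, and the coarser scene and top views up to about 0.03 rad.
- **Grip:** the jaws hold the handle about 70 mm behind the lens centre, with the arm at rest.
- **Surroundings:** the marker and the bystanders visible in the last pictures look undisturbed. I did not re-measure them, and the red connector and blue cap were out of frame.

**What disagreed**
- **Fingertips:** they stand about 30 mm farther back than the stated 19 mm ahead of the reported TCP. I measured this and allowed for it in the press and the grasp.
- **Wrist camera:** it read heights about 1.5 mm low, which I corrected for.

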